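# Pop the rose stone out of its display stand and stop it with the other finger

## Robot

A 6-joint arm with a two-finger parallel gripper is mounted at the origin on the work surface. World frame = base frame: x ahead of the robot, y to its left, z up, the work surface at z = 0. Lengths are in m, angles in rad, forces in N, time in s.
With the tool pointing down it reaches from about 0.3 to 0.775 m from the base axis. Payload 14.6 kg.
Tool frame: the origin (TCP) lies on the centre line of the jaws, within the pads' length; the fingertips stand 19 mm ahead of it and the grasp point (between the pads) is the TCP; y points along the fingers, x is the direction in which the jaws open and shut, and the axes are right-handed (so a half turn about y gives the same grasp; the last joint's range is limited). The gripper opens to 94 mm and grips with 3 to 60 N. Pads are 16 mm wide; open, the fingers measure 119 mm over their backs; the gripper's body (75 mm by 177 mm) begins 78 mm behind the grasp point.
Start: joints at [-1.324, 0.3, 1.521, -0, 1.321, -0.067], TCP at [0.17, -0.523, 0.224] pointing down, gripper open.
Joint ranges: [-3.03, 3.03], [-0.79, 2.21], [0.23, 2.52], [-1.04, 4.18], [0, 3.07], [-2.55, 2.55]. Speed limits (rad/s): [2.22, 2.22, 2.57, 3.14, 3.14, 3.14].

## Interface

Orientations are given as [roll, pitch, yaw] about the fixed x, y, z axes, in that order (R = Rz(yaw) Ry(pitch) Rx(roll)).
In Python, from station import get_obs, cams, workorder gives the robot as it stands.
- The arm moves only by the shell command python3 -m handwheel 'ROWS' [FORCE]. ROWS is JSON, a list of rows, each an object of numbers: "fingers": the opening, from -1 (shut) to 1 (fully open); "x", "y", "z": the shift along the tool's x, y, z in m; "spin": the turn about the tool's y in degrees. In form: [{"fingers": .., "x": .., "y": .., "z": .., "spin": ..}, ...]. A call has exactly 10 rows; each row is the pose to reach, as a shift and turn from the pose commanded when the call began, along the tool's axes at that moment; what a row does not reach only later rows make up. A row lasts 1/10 s, in which the tool goes at most 50 mm and 8.59 degrees, less where a joint would pass 70% of its speed; a pose out of reach is approached as far as the arm can. A call with a gripper value outside its range is refused whole. The fingers move at their own pace and stop on an object; FORCE is the grip in N (left out, the last holds). Time passes only in rows, so rows that repeat a pose let the fingers close, or fill a call up. It gives the time, the measured TCP pose, the force and the opening at its end, in the units of the state.
- get_obs(): the state, without advancing time (a new reading comes with each control period).
- cams.camera(name): name is "scene" or "top" or "wrist"; returns (picture, depth): 420x560x3 uint8, red, green, blue; 420x560 float32, m along the optical axis (not along the pixel's ray), 0 where there is no reading.
- cams.get_calibration(name): a dict with "fx", "fy", "cx", "cy" (pixels), "view" (4x4, takes a point from world to camera coordinates). Camera axes: x right, y down, z forward; pixel columns grow to the right and rows downward; lengths in m; the calibration is good to about 2 mm. A picture is of the moment at which its call begins: read the wrist's pose just before it. get_calibration takes no time and is no camera call; for the wrist camera it gives the pose at the moment of the call.
- workorder.hand_in(): hands the job in, once; it reports no verdict.
The state is a dict: "time_s": time; "qpos": joint angles; "joint_vel": joint speeds; "tau": joint torques, N m; "ee_pos": TCP position; "eef_rot": TCP orientation; "force": force on the tool from outside, world axes, zero at the start; "moment": the same for the moment, N m; "grip_width": finger opening in m.
Only numpy, scipy, OpenCV 4.12 (cv2) and the standard library are available. Lean on these libraries where they do the work, as an engineer would, in place of code of your own. Each camera call takes 0.05 s, during which the arm holds its last target. There are 200 camera calls.

## Task

Press the red ejector button of the stand that holds the pink rose-quartz sphere all the way down with one finger, and stop the stone that pops out with the other finger, on the lane before it rolls off. Finish holding it like that: the program ends with one finger keeping the button fully down and the other gently stopping the stone on the lane. Do not grip or lift the stone, leave the black stone in its nest and do not disturb the other things on the stall.

Things in the scene. Friction and masses are not known exactly. Their poses are not given: they have to be found in the camera images.
- rose_stand: dark wood stand of the pink stone (red button), fixed to the table, turned up to 0.6 rad; 112 mm long (local y) x 56 wide (local x). Origin: underside, below the stone's nest; local z up, local +y = the way the stone rolls. Along local y in mm: button cap -44 to -21, nest -17 to +14 (walls 34 mm above the table), lane +14 to +62. May change places with the black stone's stand.
- rose_lane (a point): point on the middle of the lane's white floor, 27 mm from the nest's axis. The lane is 36 mm wide between rails 7 mm high, open above and at its far end; its floor falls at 14 degrees along local +y, from 30 mm above the table (y=+14) to 18 (y=+62). Nothing there stops the stone. Axes as the stand's.
- rose_button_top (a point): centre of the red button's flat top, 30 mm (local x) x 23 (local y), at local y = -32.5; moves with the button: 47 mm above the table when up, 35 when fully down. A level fingertip over the lane is then about 11 mm above its floor at y=+40, lower than the centre of a stone there (15 above the floor).
- rose_button (a joint): travel of the red button in m: 0 up, 0.012 fully down. Spring: about 1.5 N to start, 6.5 N fully down; springs back when let go. It raises the stone's lifter by the same distance; at about 9.5 mm the stone clears the nest's lip and rolls by itself along local +y, 10 mm in about 0.1 s; press the last part briskly, or the finger drags down on the stone.
- rose_ball: loose pink polished stone sphere, 30 mm across, about 40 g; origin at its centre. At the start in the nest at local y = 0, centre 39 mm above the table, top 54; on the lane its centre is about 15 above the floor (about 43 above the table at y=+25).
- black_stand: an identical stand for the black stone (yellow button): not to be used.
- black_button (a joint): travel of the yellow button in m, 0 up, 0.012 fully down; leave it.
- black_ball: loose black polished stone sphere, 30 mm across, in the nest of its stand; origin at its centre; leave it.
- tower: purple pointed crystal tower standing loose, 34 mm across, 80 high; origin at its underside
- loupe: folding loupe lying loose, dark round lens frame 36 mm across and a black arm, about 85 long, 12 high; origin under the lens
- tag: blank yellow price tag, loose upright plate 34 mm wide, 44 high on a small foot; origin at its underside
- jar: amber glass jar with black cap, loose, 48 mm across, 60 high; origin at its underside
- geode: brown half geode with a purple face, loose, 64 mm across, 30 high; origin at its underside
- chip: green polished stone slab, loose, 50 x 40 x 14 mm; origin at its underside
Mind the look-alikes: they are no part of the job. There is more than one size of the rose_ball; the job needs the smallest.

How it is judged:
By the outcome, as a careful person would: the job done as asked, in the order asked, and still so for the second after the job is handed in, while the arm keeps its last pose, push and grip.
It also fails if it takes over 32 s, if anything falls off the work surface, if the arm or the gripper's body presses on something with over 40 N, if the wrist force passes 120 N, or if a joint passes its speed limit or range.

## Working session

There is one attempt and no reset: what is moved stays moved. The work goes in short steps, Python scripts to look and compute and a shell command to move; the robot and the scene stay as the last step left them, time stands still between calls to the robot, and variables do not carry over. Pictures are saved under pics/ and viewed, about 8 in all and at most 12, crops included, and the job is handed in when it is done.

```bash
mkdir -p pics; ls
python3 - <<'E'
from station import get_obs,cams
import cv2,numpy as np
o=get_obs();print({k:np.round(v,3).tolist() for k,v in o.items()})
for n in("top","scene"):
    p,d=cams.camera(n);cv2.imwrite(f"pics/{n}0.png",p[:,:,::-1]);np.save(f"{n}0.npy",d)
    c=cams.get_calibration(n);print(n,c["fx"],c["cx"],c["cy"],np.round(c["view"],3).tolist())
E
```

```text
pics
{'time_s': 0.0, 'qpos': [-1.324, 0.3, 1.522, -0.0, 1.321, -0.067], 'joint_vel': [-0.001, 0.0, -0.0, -0.002, 0.001, -0.002], 'tau': [0.003, -53.18, -35.273, 0.071, 0.024, -0.0], 'ee_pos': [0.17, -0.523, 0.224], 'eef_rot': [-1.571, 0.001, -1.257], 'force': [-0.282, -0.026, 1.28], 'moment': [0.03, 0.02, 0.006], 'grip_width': 0.094}
top 416.7599922479344 278.0216548987172 209.97766696873796 [[0.012, -1.0, -0.009, -0.03], [-0.997, -0.011, -0.073, 0.528], [0.073, 0.01, -0.997, 0.871], [0.0, 0.0, 0.0, 1.0]]
scene 543.8397675859425 284.3507243902496 208.07893043672806 [[0.214, 0.977, 0.005, -0.065], [0.557, -0.118, -0.822, -0.237], [-0.802, 0.179, -0.57, 1.455], [0.0, 0.0, 0.0, 1.0]]
```

View pics/top0.png

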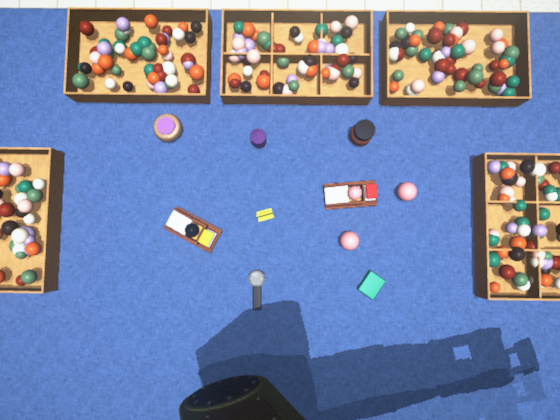

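View pics/scene0.png

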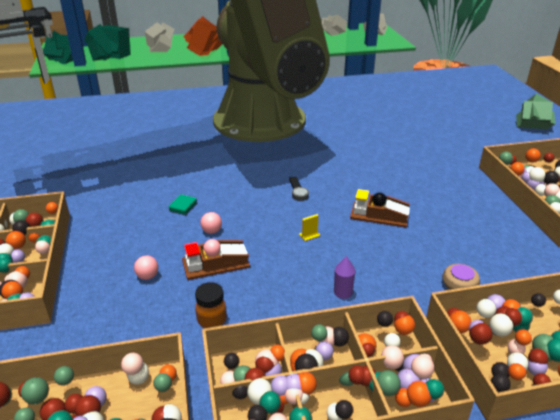

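The top view shows the rose stand: red button at about (372,191), stone at (355,192), white lane at (335,195), rolling toward image left. The larger pink spheres are at (407,191) and (349,240), and the jar is at (363,131). The scene view agrees.

```bash
cat > h.py <<'E'
import numpy as np,cv2
def ray(c,u,v,z):
    V=np.array(c["view"]);R=V[:3,:3];t=V[:3,3];o=-R.T@t
    d=R.T@np.array([(u-c["cx"])/c["fx"],(v-c["cy"])/c["fy"],1]);return o+d*(z-o[2])/d[2]
def blobs(p,lo,hi,box,mn=15):
    x0,y0,x1,y1=box;h=cv2.cvtColor(p[y0:y1,x0:x1],cv2.COLOR_RGB2HSV)
    m=cv2.inRange(h,lo,hi);n,l,s,c=cv2.connectedComponentsWithStats(m)
    return [(c[i]+[x0,y0],s[i]) for i in range(1,n) if s[i][4]>=mn]
E
python3 - <<'E'
from h import *
from station import cams
B={"top":(315,170,425,260),"scene":(130,200,260,290)}
for n in B:
    p=cv2.imread(f"pics/{n}0.png")[:,:,::-1].copy();c=cams.get_calibration(n)
    for nm,lo,hi,z in(("red",(0,200,150),(8,255,255),.047),("red2",(172,200,150),(180,255,255),.047),("white",(0,0,170),(180,45,255),.024),("pink",(0,50,150),(12,150,255),.039),("pink2",(168,50,150),(180,150,255),.039)):
        for q,s in blobs(p,lo,hi,B[n]): print(n,nm,q.round(1),s.tolist(),(ray(c,*q,z)*1e3).round(1))
E
```

```text
top white [336.2 194.4] [9, 15, 25, 20, 409] [ 562.2 -147.1   24. ]
top white [409.1 190.6] [89, 15, 12, 12, 112] [ 572.  -301.8   24. ]
top white [355.6 192.1] [36, 18, 10, 9, 65] [ 567.5 -188.2   24. ]
top white [369.2 199. ] [50, 26, 11, 5, 26] [ 553.1 -217.1   24. ]
top white [350.6 240.5] [30, 65, 12, 12, 117] [ 464.6 -177.6   24. ]
top pink [352.5 195.4] [9, 11, 53, 28, 319] [ 558.8 -179.1   39. ]
top pink2 [404.9 191.3] [83, 13, 18, 17, 127] [ 568.6 -288.4   39. ]
top pink2 [353.4 192.3] [33, 16, 14, 13, 75] [ 565.3 -181.1   39. ]
top pink2 [348.1 240. ] [26, 62, 18, 18, 133] [ 465.7 -170.    39. ]
scene red [192.5 249.4] [56, 44, 15, 12, 132] [ 574.9 -219.9   47. ]
scene white [209.6 216.3] [75, 12, 10, 9, 68] [ 451.5 -179.7   24. ]
scene white [210.7 242.7] [77, 39, 8, 8, 46] [ 533.8 -186.4   24. ]
scene white [232.3 248.7] [90, 44, 28, 11, 257] [ 558.8 -150.6   24. ]
scene white [187.  260.1] [55, 54, 5, 12, 29] [ 573.5 -231.4   24. ]
scene white [143.7 261.1] [8, 56, 12, 11, 88] [ 560.7 -304.5   24. ]
scene pink [210.6 223.7] [72, 16, 18, 14, 121] [ 496.6 -181.4   39. ]
scene pink [211.5 248.2] [73, 41, 17, 13, 102] [ 568.4 -187.4   39. ]
scene pink [234.5 254. ] [93, 54, 24, 1, 24] [ 592.4 -150.7   39. ]
scene pink [146.6 269.2] [6, 60, 21, 16, 156] [ 601.1 -298.    39. ]
scene pink2 [217.4 217. ] [84, 13, 7, 10, 20] [ 477.8 -166.8   39. ]
scene pink2 [202.3 220.3] [71, 15, 4, 13, 21] [ 482.6 -195.3   39. ]
scene pink2 [209.8 247.6] [77, 45, 8, 6, 17] [ 566.3 -190.2   39. ]
scene pink2 [151.5 259.8] [16, 56, 11, 10, 34] [ 578.3 -289.7   39. ]
scene pink2 [137.4 266. ] [5, 58, 10, 17, 45] [ 589.7 -312.7   39. ]
```

```bash
python3 -m handwheel '[{"fingers":1,"x":-20,"y":0,"z":0,"spin":0}]' 2>&1 | tail -3; python3 -m handwheel '[{"fingers":1,"x":-0.02,"y":0,"z":0.045,"spin":1},{"fingers":1,"x":-0.038,"y":0,"z":0.09,"spin":3},{"fingers":1,"x":-0.057,"y":0,"z":0.135,"spin":5},{"fingers":1,"x":-0.076,"y":0,"z":0.18,"spin":7},{"fingers":1,"x":-0.095,"y":0,"z":0.225,"spin":9},{"fingers":1,"x":-0.114,"y":0,"z":0.27,"spin":11},{"fingers":1,"x":-0.133,"y":0.005,"z":0.315,"spin":13},{"fingers":1,"x":-0.152,"y":0.01,"z":0.36,"spin":13},{"fingers":1,"x":-0.171,"y":0.015,"z":0.405,"spin":13},{"fingers":1,"x":-0.19,"y":0.02,"z":0.45,"spin":13}]'
```

```text
validation failed for argument at $...
time_s: 1.1
ee_pos: [0.5403, -0.2018, 0.204]
eef_rot: [-1.571, 0.0, -1.484]
force: [0.3, -0.0, 0.3]
grip_width: 0.0943
```

```bash
python3 -m handwheel '[{"fingers":1,"x":-0.205,"y":0.02,"z":0.483,"spin":13},{"fingers":1,"x":-0.205,"y":0.02,"z":0.483,"spin":13},{"fingers":1,"x":-0.205,"y":0.02,"z":0.483,"spin":13}]' 2>&1 | tail -1
python3 - <<'E'
from station import get_obs,cams
import cv2,numpy as np
o=get_obs();print(o["ee_pos"],o["eef_rot"])
c=cams.get_calibration("wrist");p,d=cams.camera("wrist");cv2.imwrite("pics/w1.png",p[:,:,::-1])
import pickle;pickle.dump((p,d,c,o),open("w1.pkl","wb"))
E
```

```text
validation failed for argument at $...
[ 0.54032192 -0.20181051  0.20401731] [-1.57117384e+00  1.60729505e-04 -1.48382684e+00]
```

View pics/w1.png

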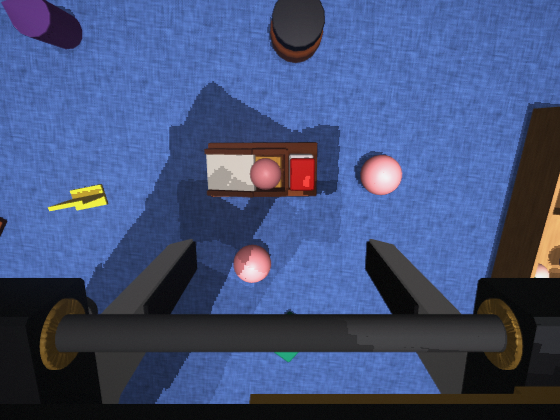

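The wrist view shows the stand almost square to the jaws: red button at about (303,175), small stone at (266,173), lane at (230,172). The larger spheres are at (381,175) and (252,264).

Run:
```python
from h import *
import pickle
p,d,c,o=pickle.load(open("w1.pkl","rb"))
h=cv2.cvtColor(p,cv2.COLOR_RGB2HSV)
box=np.zeros(h.shape[:2],np.uint8);box[130:210,195:335]=1
def go(nm,m,z):
    m=cv2.morphologyEx((m*box).astype(np.uint8),cv2.MORPH_OPEN,np.ones((3,3)))
    k=max(cv2.findContours(m,0,1)[0],key=cv2.contourArea);r=cv2.minAreaRect(k)
    # pixels on the plane
    P=np.array([ray(c,*q,z)[:2]*1e3 for q in k[:,0].astype(float)],np.float32);R=cv2.minAreaRect(P)
    dd=d[m>0];vs=np.argwhere(m>0)
    V=np.array(c["view"]);cz=[]
    for (v,u),D in zip(vs,dd):
        if D>0:
            X=V[:3,:3].T@(np.array([(u-c["cx"])/c["fx"]*D,(v-c["cy"])/c["fy"]*D,D])-V[:3,3]);cz.append(X*1e3)
    print(nm,"px",np.round(r[0],1),"world",np.round(R[0],1),np.round(R[1],1),"ang",round(R[2],1),"depth med",np.median(cz,0).round(1))
H,S,Vv=h[...,0],h[...,1],h[...,2]
go("red",((H<8)|(H>172))&(S>215)&(Vv>140),.047)
go("white",(S<60)&(Vv>120)&(np.arange(560)[None]<255),.024)
go("ball",((H<12)|(H>165))&(S>60)&(S<150)&(Vv>90)&(np.arange(560)[None]>245)&(np.arange(560)[None]<285),.039)
# whole stand: not blue
go("stand",~((H>100)&(H<130)&(S>80)),.034)
```

```text
red px [306. 187.] world [ 558.  -223.2] [ 3.8 11.2] ang 5.8 depth med [ 557.5 -223.3   47.4]
white px [229.5 172. ] world [ 562.5 -148.1] [35.6 46.4] ang 3.9 depth med [ 562.9 -147.8   24.4]
ball px [265. 173.] world [ 566.6 -183.7] [28.6 28.6] ang 5.0 depth med [ 567.9 -184.1   49.9]
stand px [260.  169.5] world [ 568.7 -179. ] [ 53.  106.9] ang 6.3 depth med [ 569.9 -180.1   27.3]
```

Run:
```python
from h import *
import pickle
p,d,c,o=pickle.load(open("w1.pkl","rb"))
h=cv2.cvtColor(p,cv2.COLOR_RGB2HSV);print(h[165:190:6,290:318:4].tolist())
m=(((h[...,0]<10)|(h[...,0]>170))&(h[...,1]>180)&(h[...,2]>130)).astype(np.uint8);m[:,:286]=0;m[:,320:]=0;m[:145]=0;m[205:]=0
k=max(cv2.findContours(m,0,1)[0],key=cv2.contourArea);print(cv2.boundingRect(k))
R=cv2.minAreaRect(np.array([ray(c,*q,.047)[:2]*1e3 for q in k[:,0].astype(float)],np.float32));print(R)
b=R[0];w=np.array([562.5,-148.1]);v=w-b;print(np.hypot(*v),np.degrees(np.arctan2(*v[::-1])))
```

```text
[[[0, 180, 126], [0, 210, 194], [0, 210, 194], [0, 209, 194], [0, 213, 194], [0, 209, 196], [1, 211, 121]], [[0, 180, 130], [0, 210, 193], [0, 212, 194], [0, 213, 193], [0, 214, 192], [1, 213, 193], [1, 209, 112]], [[0, 182, 130], [0, 211, 193], [0, 213, 192], [0, 214, 192], [1, 184, 243], [1, 208, 206], [3, 206, 99]], [[0, 182, 130], [0, 215, 190], [0, 214, 191], [0, 216, 189], [1, 191, 243], [0, 216, 188], [1, 206, 84]], [[3, 189, 85], [0, 216, 165], [0, 218, 164], [0, 220, 161], [1, 222, 160], [1, 220, 161], [7, 185, 62]]]
(290, 159, 24, 31)
((569.6677856445312, -217.90524291992188), (28.046117782592773, 21.562702178955078), 5.363203525543213)
70.17228149458482 95.86273369903635
```

```bash
python3 -m handwheel '[{"fingers":0.447,"x":-0.011,"y":0,"z":0.014,"spin":-0.5},{"fingers":0.447,"x":-0.022,"y":0.01,"z":0.027,"spin":-0.9},{"fingers":0.447,"x":-0.022,"y":0.03,"z":0.027,"spin":-0.9},{"fingers":0.447,"x":-0.022,"y":0.055,"z":0.027,"spin":-0.9},{"fingers":0.447,"x":-0.022,"y":0.08,"z":0.027,"spin":-0.9},{"fingers":0.447,"x":-0.022,"y":0.1,"z":0.027,"spin":-0.9},{"fingers":0.447,"x":-0.022,"y":0.11,"z":0.027,"spin":-0.9},{"fingers":0.447,"x":-0.022,"y":0.114,"z":0.027,"spin":-0.9},{"fingers":0.447,"x":-0.022,"y":0.114,"z":0.027,"spin":-0.9},{"fingers":0.447,"x":-0.022,"y":0.114,"z":0.027,"spin":-0.9}]' 30
python3 - <<'E'
from station import get_obs,cams
import cv2,numpy as np,pickle
o=get_obs();print(o["ee_pos"],o["eef_rot"])
c=cams.get_calibration("wrist");p,d=cams.camera("wrist");s,_=cams.camera("scene")
pickle.dump((p,d,c,o),open("w2.pkl","wb"))
cv2.imwrite("pics/w2.png",np.hstack([cv2.resize(p,(400,300)),cv2.resize(s[180:300,140:300],(400,300))])[:,:,::-1])
E
```

```text
time_s: 2.15
ee_pos: [0.5645, -0.1795, 0.0914]
eef_rot: [-1.569, -0.001, -1.468]
force: [-1.6, 0.2, -0.7]
grip_width: 0.068
[ 0.56453543 -0.17948405  0.09140331] [-1.56948025e+00 -6.24086610e-04 -1.46840758e+00]
```

View pics/w2.png

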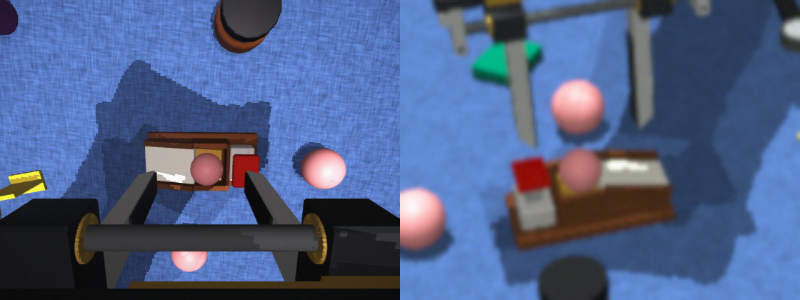

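Run:
```python
from h import *
import pickle
from station import cams
p,d,c,o=pickle.load(open("w2.pkl","rb"))
def pr(c,X):
    V=np.array(c["view"]);q=V[:3,:3]@X+V[:3,3];return np.round([q[0]/q[2]*c["fx"]+c["cx"],q[1]/q[2]*c["fy"]+c["cy"]],1)
s=cams.get_calibration("scene");y=o["eef_rot"][2];tx=np.array([np.cos(y),np.sin(y),0])
for k in(1,-1):
    X=np.array(o["ee_pos"])-[0,0,.019]+k*.04*tx
    print("tip",k,X.round(4),"scene",pr(s,X),"wrist",pr(c,X))
h=cv2.cvtColor(p,cv2.COLOR_RGB2HSV);H,S,V=[h[...,i] for i in range(3)]
m=(((H<10)|(H>170))&(S>170)&(V>100)).astype(np.uint8);m[:,:318]=0;m[:,370:]=0;m[:200]=0;m[270:]=0
k=max(cv2.findContours(m,0,1)[0],key=cv2.contourArea);print(cv2.boundingRect(k))
R=cv2.minAreaRect(np.array([ray(c,*q,.047)[:2]*1e3 for q in k[:,0].astype(float)],np.float32));print("red",R)
m=((S<60)&(V>110)).astype(np.uint8);m[:,:195]=0;m[:,290:]=0;m[:190]=0;m[262:]=0
k=max(cv2.findContours(m,0,1)[0],key=cv2.contourArea);print(cv2.boundingRect(k))
print("white",cv2.minAreaRect(np.array([ray(c,*q,.024)[:2]*1e3 for q in k[:,0].astype(float)],np.float32)))
m=(((H<12)|(H>165))&(S>50)&(S<160)&(V>80)).astype(np.uint8);m[:,:255]=0;m[:,312]=0;m[:,318:]=0;m[:200]=0;m[270:]=0
k=max(cv2.findContours(m,0,1)[0],key=cv2.contourArea);(q,r)=cv2.minEnclosingCircle(k);print("ball",q,r,ray(c,*q,.039))
print("ends tip scene view: seen ~ (190,238),(236,231)")
```

```text
tip 1 [ 0.5686 -0.2193  0.0724] scene [191.3 235.3] wrist [353.8 256.7]
tip -1 [ 0.5604 -0.1397  0.0724] scene [237.3 226.6] wrist [210.2 256.7]
(326, 218, 37, 44)
red ((569.9368286132812, -218.03024291992188), (28.345748901367188, 22.294219970703125), 5.873885154724121)
(203, 205, 69, 53)
white ((561.3840942382812, -149.03807067871094), (35.67526626586914, 47.96565628051758), 2.8342058658599854)
ball (289.0, 236.5) 23.048959732055664 [ 0.56605967 -0.18403962  0.039     ]
ends tip scene view: seen ~ (190,238),(236,231)
```

```bash
python3 -m handwheel '[{"fingers":0.447,"x":-0.0017,"y":0,"z":0.0015,"spin":0},{"fingers":0.447,"x":-0.0017,"y":0.005,"z":0.0015,"spin":0},{"fingers":0.447,"x":-0.0017,"y":0.010,"z":0.0015,"spin":0},{"fingers":0.447,"x":-0.0017,"y":0.015,"z":0.0015,"spin":0},{"fingers":0.447,"x":-0.0017,"y":0.018,"z":0.0015,"spin":0},{"fingers":0.447,"x":-0.0017,"y":0.020,"z":0.0015,"spin":0},{"fingers":0.447,"x":-0.0017,"y":0.021,"z":0.0015,"spin":0},{"fingers":0.447,"x":-0.0017,"y":0.021,"z":0.0015,"spin":0},{"fingers":0.447,"x":-0.0017,"y":0.021,"z":0.0015,"spin":0},{"fingers":0.447,"x":-0.0017,"y":0.021,"z":0.0015,"spin":0}]'
python3 - <<'E'
from station import get_obs,cams
import cv2,numpy as np
o=get_obs();print(o["ee_pos"],o["eef_rot"],o["force"])
c,_=cams.camera("scene");w,_=cams.camera("wrist")
cv2.imwrite("pics/w3.png",np.hstack([cv2.resize(w[150:330,160:400],(400,300)),cv2.resize(c[200:290,150:270],(400,300))])[:,:,::-1])
E
```

```text
time_s: 3.25
ee_pos: [0.5655, -0.1774, 0.0696]
eef_rot: [-1.571, -0.0, -1.468]
force: [-0.1, 0.4, -0.4]
grip_width: 0.068
[ 0.56553081 -0.17744784  0.0696459 ] [-1.57052447e+00 -1.60333491e-04 -1.46818282e+00] [-0.05394895  0.36318929 -0.36335965]
```

View pics/w3.png

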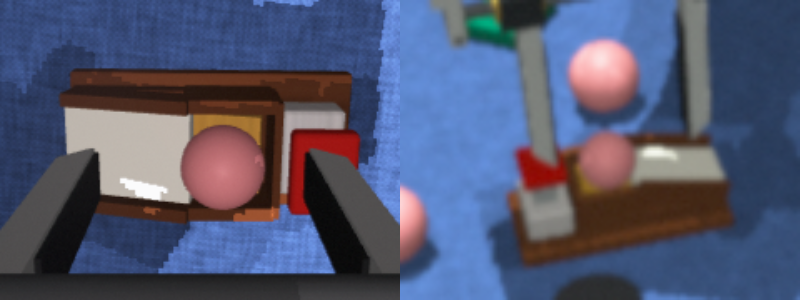

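The fingers are placed right: one over the red cap, the other over the lane between its rails. Next comes the brisk press.

```bash
python3 -m handwheel '[{"fingers":0.447,"x":0,"y":0.003,"z":0,"spin":0},{"fingers":0.447,"x":0,"y":0.017,"z":0,"spin":0},{"fingers":0.447,"x":0,"y":0.017,"z":0,"spin":0},{"fingers":0.447,"x":0,"y":0.017,"z":0,"spin":0},{"fingers":0.447,"x":0,"y":0.017,"z":0,"spin":0},{"fingers":0.447,"x":0,"y":0.017,"z":0,"spin":0},{"fingers":0.447,"x":0,"y":0.017,"z":0,"spin":0},{"fingers":0.447,"x":0,"y":0.017,"z":0,"spin":0},{"fingers":0.447,"x":0,"y":0.017,"z":0,"spin":0},{"fingers":0.447,"x":0,"y":0.017,"z":0,"spin":0}]'
python3 - <<'E'
from station import get_obs,cams
import cv2,numpy as np
o=get_obs();print(o["ee_pos"],o["eef_rot"],o["force"])
c,_=cams.camera("scene");w,_=cams.camera("wrist")
cv2.imwrite("pics/w4.png",np.hstack([cv2.resize(w[150:330,160:400],(400,300)),cv2.resize(c[200:290,150:270],(400,300))])[:,:,::-1])
E
```

```text
time_s: 4.35
ee_pos: [0.5664, -0.1777, 0.0538]
eef_rot: [-1.568, -0.002, -1.468]
force: [-4.0, 2.1, 19.1]
grip_width: 0.0681
[ 0.56637853 -0.17770636  0.05376561] [-1.56818810e+00 -1.52491371e-03 -1.46803563e+00] [-3.95179818  2.14350048 19.14452246]
```

View pics/w4.png

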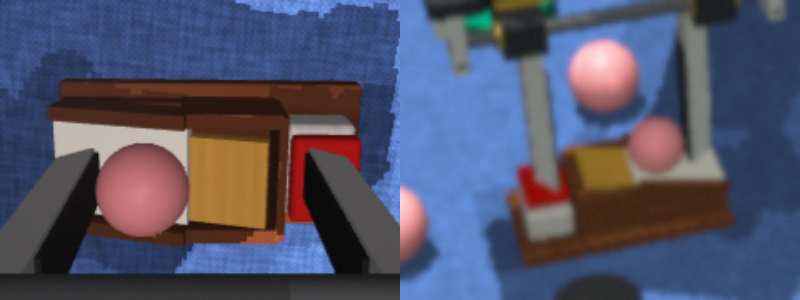

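The button reads fully down (tip at 34.8 mm, 19 N, above the 6.5 N spring). The stone sits on the lane against the other finger. I'll hold for 1 s and check that it stays put.

```bash
python3 -m handwheel '[{"fingers":0.447,"x":0,"y":0,"z":0,"spin":0},{"fingers":0.447,"x":0,"y":0,"z":0,"spin":0},{"fingers":0.447,"x":0,"y":0,"z":0,"spin":0},{"fingers":0.447,"x":0,"y":0,"z":0,"spin":0},{"fingers":0.447,"x":0,"y":0,"z":0,"spin":0},{"fingers":0.447,"x":0,"y":0,"z":0,"spin":0},{"fingers":0.447,"x":0,"y":0,"z":0,"spin":0},{"fingers":0.447,"x":0,"y":0,"z":0,"spin":0},{"fingers":0.447,"x":0,"y":0,"z":0,"spin":0},{"fingers":0.447,"x":0,"y":0,"z":0,"spin":0}]'
python3 - <<'E'
from h import *
from station import get_obs,cams
c=cams.get_calibration("wrist");w,_=cams.camera("wrist")
cr=w[150:330,160:400];b=cv2.imread("pics/w4.png")[:,:400,::-1]
n=cv2.resize(cr,(400,300))
print("diff to last picture",np.abs(n.astype(int)-b).mean().round(2))
h=cv2.cvtColor(w,cv2.COLOR_RGB2HSV);m=((( h[...,0]<12)|(h[...,0]>165))&(h[...,1]>50)&(h[...,1]<160)&(h[...,2]>60)).astype(np.uint8)
m[:,:205]=0;m[:,280:]=0;m[:228]=0;m[300:]=0
m=cv2.morphologyEx(m,cv2.MORPH_OPEN,np.ones((5,5)))
k=max(cv2.findContours(m,0,1)[0],key=cv2.contourArea);q,r=cv2.minEnclosingCircle(k);X=ray(c,*q,.043)*1e3
e=np.array([-.102,.995]);dl=X[:2]-[566.6,-185.7];print(q,r,X,"local y",dl@e,"x",dl@[.995,.102])
E
```

```text
time_s: 5.45
ee_pos: [0.5664, -0.1777, 0.0538]
eef_rot: [-1.568, -0.002, -1.468]
force: [-4.1, 2.5, 19.5]
grip_width: 0.0678
diff to last picture 0.7
(245.0454559326172, 263.8636474609375) 28.547077178955078 [ 563.47791115 -158.12469775   43.        ] local y 27.755878799228427 x -0.2937975744045052
```

The stone is at rest at local y ≈ 28 mm, centred on the lane, and nothing moved during the hold.

```bash
python3 -c "
from station import workorder
print(workorder.hand_in())"
```

```text
the job is handed in; nothing more can be done
None
```

I pressed the rose stand's red button all the way down with one finger. The other finger stopped the pink stone on the lane, and I handed the job in with the arm holding that pose.

- **Button:** the fingertip is about 34.8 mm above the table, against 35 mm when fully down. The wrist reads about 19 N, above the 6.5 N spring force, so the button is against its stop.
- **Stone:** it rests on the lane about 28 mm from the nest's axis, centred across the lane and not gripped. It did not move during a 1 s hold before hand-in.
- **Other things:** I saw no contact with anything else, but I did not take a final full-scene check of the black stone and the loose items.
- **Time and mishaps:** the job took about 5.5 s. Two move calls with too few rows (one of them also with a mistyped value of -20) were refused whole and moved nothing. No check failed or disagreed.

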